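Seat a craft-stick bridge on its test stand and load it

ROBOT

A 7-joint arm with a two-finger parallel gripper is mounted at the origin on the work surface. World frame = base frame: x ahead of the robot, y to its left, z up, the work surface at z = 0. Lengths are in mm, angles in rad, forces in N, time in s.
With the tool pointing down it reaches from about 400 to 900 mm from the base axis. Payload 5.6 kg.
Tool frame: the origin (TCP) lies at the centre of the arm's flange, where the gripper is bolted on; the fingertips stand 190 mm ahead of it and the grasp point (between the pads) lies 171 mm ahead of it (manip.hold_point_z is the distance from the TCP to the grasp point, in mm); z points along the fingers, y is the direction in which the jaws open and shut (so a half turn about z gives the same grasp; the last joint's range is limited). The gripper opens to 92 mm and grips with 3 to 60 N. Pads are 20 mm wide; open, the fingers measure 128 mm over their backs; the gripper's body (75 mm by 189 mm) begins 69 mm behind the grasp point.
Start: joints at [1.175, 0.468, -0.012, 1.603, 0.006, 1.071, -0.056], TCP at [224.557, -609.98, 404.692] pointing down, gripper open.
Joint ranges: [-2.53, 2.53], [-0.31, 2.02], [-1.57, 1.55], [0.28, 2.44], [-1.29, 4.43], [0.15, 1.84], [-2.92, 2.92]. Speed limits (rad/s): [2.57, 2.57, 3.14, 3.14, 3.14, 3.14, 3.14].

INTERFACE

Orientations are given as a rotation vector (axis times angle).
In Python, from rig import monitor, vision, manip, finder gives the robot as it stands.
- The arm moves only by the shell command python3 -m handwheel 'ROWS' [FORCE]. ROWS is text: rows parted by semicolons, each of 7 numbers parted by spaces: the gripper command: -1 is shut, 1 is fully open, values between are in proportion, then the shift along the tool's x, y, z in cm, then the turn, a rotation vector about the tool's x, y, z in rad. In form: claw tx ty tz ax ay az; .... A call has 1 to 20 rows; each row shifts and turns the pose as measured when the row begins, along the tool's axes as they then stand; what a row does not reach is not made up. A row lasts 1/12 s, in which the tool goes at most 41.7 mm and 7.16 degrees, less where a joint would pass 70% of its speed; a pose out of reach is approached as far as the arm can. A call is refused whole if a number of a shift passes 4.17 or a number of a turn 0.125, either way. A call with a gripper value outside its range is refused whole. The fingers move at their own pace and stop on an object; FORCE is the grip in N (left out, the last holds). Time passes only in rows, so rows that do not move let the fingers close. It gives the time, the measured TCP pose, the force and the opening at its end, in the units of the state.
- monitor.sense(): the state, without advancing time (a new reading comes with each control period).
- vision.capture(name): name is "side" or "top" or "wrist"; returns a dict with "frame" (384x512x3 uint8, blue, green, red), "fx", "fy", "cx", "cy" (pixels), "extrinsics" (4x4, takes a point from camera to world coordinates). Camera axes: x right, y up, looking along -z (the intrinsics and any distortion apply to the point x, -y, -z); pixel columns grow to the right and rows downward; lengths in mm; the calibration is good to about 2 mm. A picture is of the moment at which its call begins. There is no depth.
- manip.finish_job(): hands the job in, once; it reports no verdict.
Trained networks look in the newest picture that a camera, given by its name, has taken for a name from the list of things; names that differ only in an ending like _2 or _b are one class to them, and where a whole thing is asked for, a point or a joint stands for the part that bears it (a point fixed in the world has none). Each returns a list of dicts, best first, with "p" (0 to 1); they miss things now and then, are a little off and sometimes report something else, mostly with a low value. They report only what shows in the picture. A call takes as long as a camera call. They do not tell look-alikes from the thing itself.
- finder.look_for(name, camera): "box" ([left, top, width, height] in pixels, round what is visible of it).
The state is a dict: "clock": time; "joint_positions": joint angles; "dq": joint speeds; "joint_torque": joint torques, N m; "ee_pos": TCP position; "tool_rot": TCP orientation; "wrist_force": force on the tool from outside, world axes, zero at the start; "wrist_torque": the same for the moment, N m; "grip_width": opening from 0.0 (shut) to 1.0 (fully open).
Only numpy, scipy, OpenCV 4.12 (cv2) and the standard library are available. Lean on these libraries where they do the work, as an engineer would, in place of code of your own. Each camera call takes 0.05 s, during which the arm holds its last target.

TASK

Get the craft-stick bridge ready for its load test: first nudge it, without gripping it, across its two wooden piers until its long far side lies flush against the stop at the far edge of both piers. Then stand the larger steel weight upright on the middle of the deck and let go, leaving the bridge flush. The bridge is fragile, so push only lightly, lower the weight softly, and leave everything else on the table where it is.

Things in the scene. Friction and masses are not known exactly. Their poses are not given: they have to be found in the camera images.
- stand: Fixed wooden test stand. Base board 200 (x) x 320 (y) x 12 mm; on it two pier blocks, 180 (x) x 60 (y) mm, centred at y = +115 and -115 mm, flat tops 92 mm above the table, 170 mm gap between them. On the far (+x) edge of each pier top: a stop strip 15 mm thick, 18 mm high. Origin: centre of the board's underside; x across the piers towards the stops, y from pier to pier.
- stop_left (a point): Foot of the near face of the stop strip on the left (+y) pier, at pier-top height: (75, 107, 92) mm in the stand's frame. The bridge's far side must lie flush against this face.
- stop_right (a point): Foot of the near face of the stop on the right (-y) pier: (75, -107, 92) mm in the stand's frame.
- bridge: Loose, fragile craft-stick truss bridge, 260 mm long (y), 100 wide (x), 52 high, about 110 g, lying across both piers 12 to 60 mm short of the stops and up to 7 degrees askew. Slides at 1 N or less; more than 15 N of push or squeeze from the robot breaks it. Seated, its origin is at (25, about 0, 92) mm in the stand's frame, parallel to it. Origin: centre of underside; x across, y along.
- bridge_mid (a point): Middle of the deck's flat top, 10 mm above the bridge's origin: where the weight is to stand. The deck is 92 mm clear between two open zigzag side trusses 4 mm thick (outer faces at x = +50 and -50 mm; bottom chord 0 to 14 mm above the underside, 260 mm long; top chord 42 to 52 mm, 196 mm long), open above.
- bridge_far_left (a point): Point on the underside of the bridge's far long side (x = +50 mm) at y = +107 mm, the part that meets the left stop.
- bridge_far_right (a point): The same at y = -107 mm, the part that meets the right stop.
- weight_large: The larger of two knobbed steel weights, 500 g, 66 mm tall: body 48 mm diameter, 32 mm high; neck 12 mm diameter; knob 24 mm diameter from 46 to 66 mm height. Stands loose in one of four places on the table around the stand. Origin: centre of underside. May be gripped firmly, but pressing it on the bridge with 45 N, or letting it come down faster than 0.3 m/s (a drop of 5 mm), breaks the deck.
- weight_small: The smaller steel weight, same shape, 200 g, 45 mm tall, body 34 mm diameter. Not used: leave it. Origin: centre of its underside.
- shaker: Small green jar with a white cap, 38 mm diameter, 55 mm tall. Bystander; origin at its underside.
- tape: Cardboard-brown roll lying flat, 92 mm outside diameter, 24 mm high. Bystander; origin at its underside.
- glue: White glue bottle with an orange cap, 60 mm diameter, 170 mm tall, left of the stand. Bystander; origin at its underside.
There are look-alikes about, which are no part of the job. Leave any yellow look-alike of the weight_large alone.

How it is judged:
By the outcome, as a careful person would: the job done as asked, in the order asked, and still so for the second after the job is handed in, with the robot touching nothing.
It also fails if it takes over 54 s, if anything falls off the work surface, if the arm or the gripper's body presses on something with over 40 N, if the wrist force passes 120 N, or if a joint passes its speed limit or range.

## Working session

There is one attempt and no reset: what is moved stays moved. The work goes in short steps, Python scripts to look and compute and a shell command to move; the robot and the scene stay as the last step left them, time stands still between calls to the robot, and variables do not carry over. Pictures are saved under pics/ and viewed, and the job is handed in when it is done.

```bash
mkdir -p pics; ls
python3 - <<'E'
from rig import monitor, vision, manip, finder
import cv2
s=monitor.sense(); print({k:s[k] for k in('clock','ee_pos','tool_rot','wrist_force','grip_width')}, manip.hold_point_z)
for c in('side','top','wrist'):
    r=vision.capture(c); cv2.imwrite(f'pics/{c}0.png',r['frame']); print(c,[k for k in r if k!='frame'],r['fx'],r['fy'],r['cx'],r['cy']); print(r['extrinsics'])
    for n in ('stand','bridge','weight_large','weight_small','shaker','tape','glue'):
        print(n,[(d['box'],round(d['p'],2)) for d in finder.look_for(n,c)][:3])
E
```

```text
pics
{'clock': 0.0, 'ee_pos': array([ 224.48762109, -609.74560346,  403.74580386]), 'tool_rot': array([-3.09118398e+00, -5.51027890e-01,  6.63312477e-04]), 'wrist_force': array([ 0.39112391, -0.19617701,  0.3786069 ]), 'grip_width': 0.9999837350033057} 171.4
side ['fx', 'fy', 'cx', 'cy', 'extrinsics'] 460.30340242511807 460.30340242511807 259.9456289505207 190.37208241966104
[[-9.50741343e-01  2.31090986e-01 -2.06610396e-01  2.49921514e+02]
 [-3.09436371e-01 -6.67864330e-01  6.76909424e-01  8.78290347e+02]
 [ 1.84399526e-02  7.07498546e-01  7.06474186e-01  1.00236947e+03]
 [ 0.00000000e+00  0.00000000e+00  0.00000000e+00  1.00000000e+00]]
stand []
bridge [([212.9, 146.2, 69.1, 76.2], 0.69)]
weight_large [([281.8, 124.0, 10.0, 19.2], 0.78), ([258.1, 118.2, 10.0, 20.3], 0.66), ([275.7, 142.2, 16.4, 20.1], 0.6)]
weight_small [([210.1, 295.3, 13.9, 17.6], 0.54)]
shaker [([209.6, 291.1, 14.6, 19.5], 0.74)]
tape [([271.7, 288.5, 40.9, 38.6], 0.77), ([213.2, 145.8, 67.4, 73.7], 0.22)]
glue [([179.4, 303.4, 31.2, 58.6], 0.68)]
top ['fx', 'fy', 'cx', 'cy', 'extrinsics'] 443.67222612747764 443
[... 546 characters left out ...]

shaker [([364.9, 253.4, 17.5, 11.9], 0.76), ([217.9, 160.4, 98.6, 42.2], 0.73)]
tape [([147.0, 249.5, 32.8, 34.9], 0.61)]
glue [([79.5, 186.4, 36.6, 28.9], 0.98), ([144.4, 246.1, 36.7, 38.4], 0.63), ([138.9, 199.9, 16.8, 10.7], 0.48)]
wrist ['fx', 'fy', 'cx', 'cy', 'extrinsics'] 325.9071065929113 325.9071065929113 261.06425961324845 195.75366848662944
[[ 3.45900134e-01  9.01549000e-01  2.59927870e-01  2.97403738e+02]
 [-9.38271324e-01  3.32403712e-01  9.56801701e-02 -5.83002828e+02]
 [-1.40627017e-04 -2.76978650e-01  9.60876063e-01  3.85079247e+02]
 [ 0.00000000e+00  0.00000000e+00  0.00000000e+00  1.00000000e+00]]
stand []
bridge []
weight_large []
weight_small []
shaker []
tape []
glue []
```

View pics/top0.png

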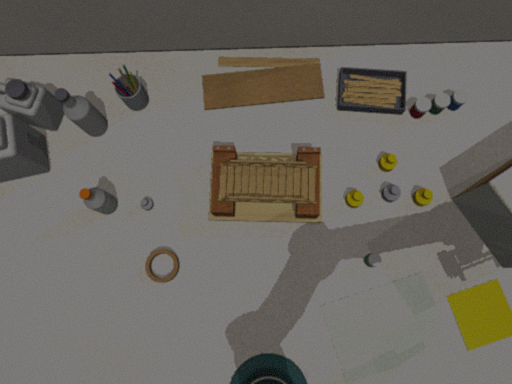

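View pics/side0.png

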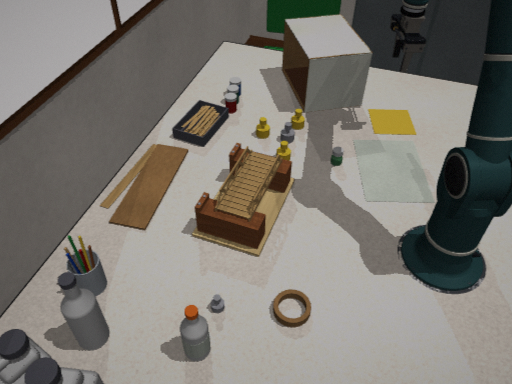

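View pics/wrist0.png

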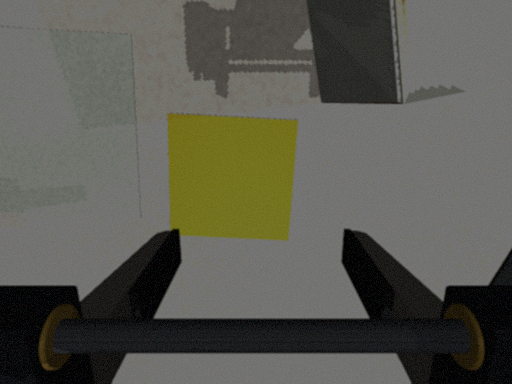

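Run:
```python
import cv2
t=cv2.imread('pics/top0.png'); cv2.imwrite('pics/topz.png',cv2.resize(t[130:290,200:460],None,fx=3,fy=3,interpolation=cv2.INTER_CUBIC))
t=cv2.imread('pics/side0.png'); cv2.imwrite('pics/sidez.png',cv2.resize(t[90:240,170:360],None,fx=4,fy=4,interpolation=cv2.INTER_CUBIC))
```

```text
(no output)
```

View pics/topz.png

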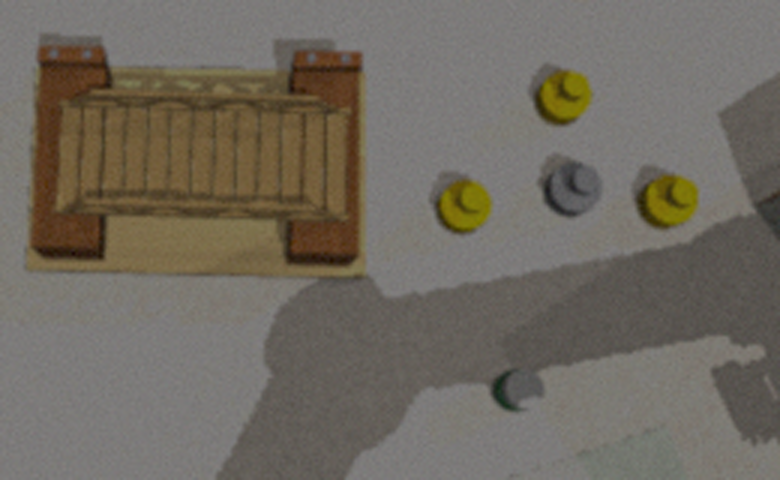

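View pics/sidez.png

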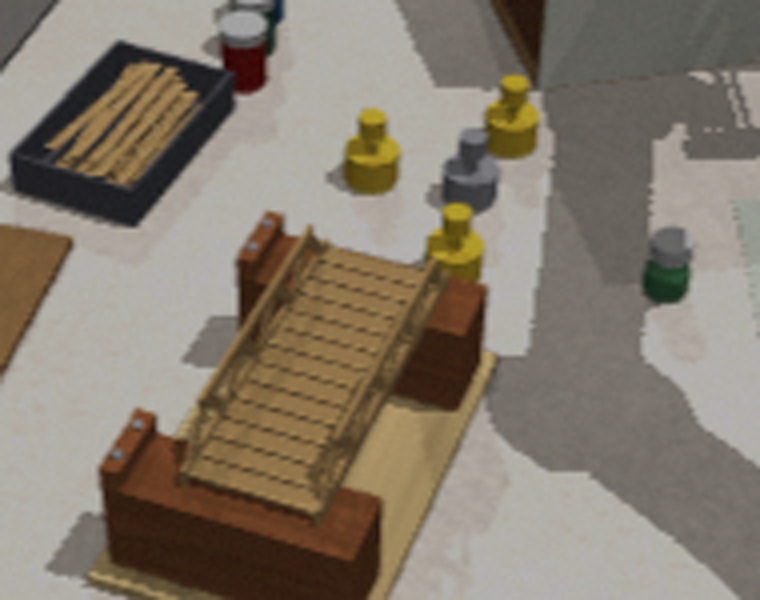

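Run:
```python
import cv2
t=cv2.imread('pics/top0.png'); cv2.imwrite('pics/topzz.png',cv2.convertScaleAbs(cv2.resize(t[140:228,205:327],None,fx=6,fy=6,interpolation=cv2.INTER_CUBIC),alpha=1.6))
t=cv2.imread('pics/side0.png'); cv2.imwrite('pics/sidezz.png',cv2.convertScaleAbs(cv2.resize(t[138:254,190:300],None,fx=5,fy=5,interpolation=cv2.INTER_CUBIC),alpha=1.3))
```

```text
(no output)
```

View pics/topzz.png

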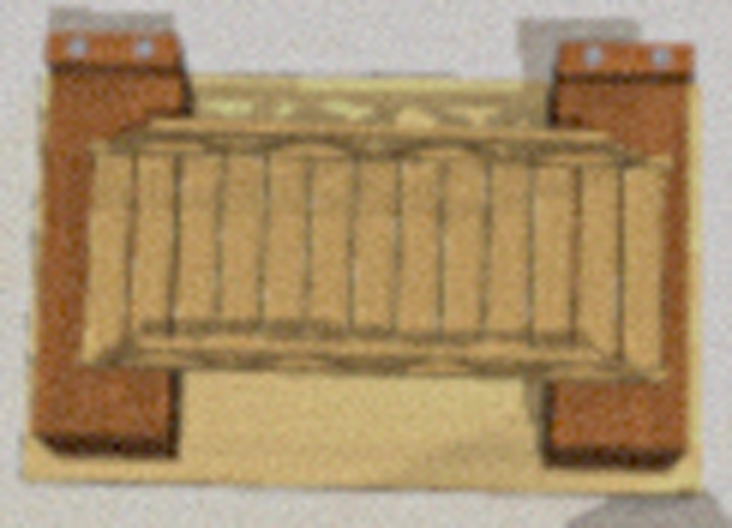

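View pics/sidezz.png

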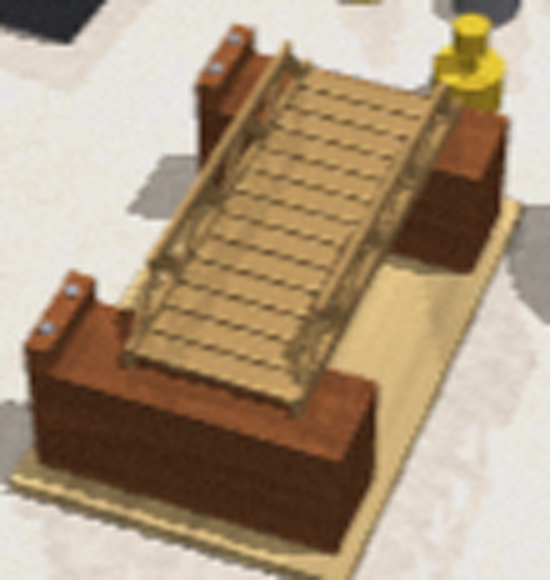

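```bash
cat > h.py <<'E'
import numpy as np, cv2
from scipy.optimize import least_squares
def proj(c,P):
    E=c['extrinsics']; P=np.atleast_2d(P); q=(P-E[:3,3])@E[:3,:3]
    return np.c_[c['fx']*q[:,0]/-q[:,2]+c['cx'], c['fy']*-q[:,1]/-q[:,2]+c['cy']]
def ray(c,u,v):
    E=c['extrinsics']; d=E[:3,:3]@np.array([(u-c['cx'])/c['fx'],-(v-c['cy'])/c['fy'],-1]); return E[:3,3],d/np.linalg.norm(d)
def onz(c,u,v,z):
    o,d=ray(c,u,v); return o+d*(z-o[2])/d[2]
def tri(obs):
    A=0;b=0
    for c,u,v in obs:
        o,d=ray(c,u,v); M=np.eye(3)-np.outer(d,d); A=A+M; b=b+M@o
    p=np.linalg.solve(A,b); return p,[np.round(proj(c,p)[0]-[u,v],2) for c,u,v in obs]
def pose(p,L):
    c,s=np.cos(p[2]),np.sin(p[2]); L=np.atleast_2d(L); R=np.array([[c,-s,0],[s,c,0],[0,0,1]])
    return L@R.T+[p[0],p[1],p[3] if len(p)>3 else 0]
def fit(views,p0):
    # views: list of (cam, local pts, pix)
    f=lambda p: np.concatenate([(proj(c,pose(p,L))-np.array(px)).ravel() for c,L,px in views])
    r=least_squares(f,p0,loss='soft_l1'); return r.x,r.fun.reshape(-1,2)
E
python3 - <<'E'
from h import *
from rig import vision,monitor
import pickle
np.set_printoptions(suppress=True,precision=2)
cs={n:vision.capture(n) for n in('top','side')}
pickle.dump(cs,open('cams.pkl','wb'))
T,S=cs['top'],cs['side']
t=lambda l:[(205+x/6,140+y/6) for x,y in l]
s=lambda l:[(190+x/5,138+y/5) for x,y in l]
LT=[(-100,160,12),(-100,-160,12),(-90,145,92),(-90,85,92),(-90,-85,92),(-90,-145,92),(90,145,110),(90,85,110),(90,-85,110),(90,-145,110),(75,145,110),(75,85,110),(75,-85,110),(75,-145,110)]
PT=t([(22,484),(697,492),(36,436),(176,444),(549,453),(687,455),(50,32),(178,32),(560,43),(692,43),(48,62),(180,65),(556,72),(692,78)])
LS=[(-90,145,92),(75,145,110),(90,145,110),(90,85,110),(75,85,110),(-90,-145,92),(-90,-85,92),(100,160,12),(-100,160,12),(90,-85,110),(90,-145,110)]
PS=s([(337,463),(28,352),(72,273) if 0 else (28,350),(72,273),(95,290),(508,118),(470,180),(10,478),(350,576),(198,82),(238,25)])
# stop far left corner hidden ambiguous: drop idx1..2
keep=[0,3,4,5,6,7,8]
for nm,v in (('top',[(T,LT,PT)]),('side',[(S,[LS[i] for i in keep],[PS[i] for i in keep])]),('both',[(T,LT,PT),(S,[LS[i] for i in keep],[PS[i] for i in keep])])):
    p,r=fit(v,[500,-10,0]); print(nm,p); print(r.tolist() if nm=='both' else '')
    p4,r=fit(v,[500,-10,0,0]); print(p4)
BT=[(50,130,14),(-50,130,14),(50,-130,14),(-50,-130,14),(50,98,52),(50,-98,52),(-50,98,52),(-50,-98,52)]
PB=t([(97,145),(83,362),(668,158),(662,375),(142,118),(603,132),(140,345),(585,360)])
p,r=fit([(T,BT,PB)],[500,-10,0,92]); print('bridge',p,r.tolist())
p,r=fit([(T,[(x,y,z+92) for x,y,z in BT],PB)],[500,-10,0]); print('bridge',p)
for nm,tp,sp in(('grey knob',(200+580/3,130+174/3),(170+473/4,90+130/4)),):
    pass
E
```

```text
top [558.7   -4.64  -0.04]

[560.34  -4.67  -0.04  -6.78]
side [560.09  -1.29  -0.03]

[565.44 -14.38  -0.03 -15.11]
both [559.07  -4.    -0.04]
[[-0.4275053039154102, -0.5827799953574413], [0.830964459796462, 0.7811294419431363], [-1.0043229502905717, -0.14278346298820566], [-1.7708358311961092, -0.9545492897742349], [0.43922864234446024, -0.9666652871853785], [0.3161406260556987, -0.7712642351852139], [-1.0184209283901282, -0.013602013666769608], [-0.11211636904437228, 0.38273227283301026], [-0.3417696131863295, -0.3200851962662341], [0.19893690295276656, 0.08161445718079108], [-0.9461073095994266, 0.3528543841667613], [-0.6521573434130232, 0.25957677672360546], [0.27416452795762325, 0.25307654477398955], [0.20400184753566464, -0.3346813815402925], [0.9786050851058121, -0.6296957162173271], [0.06769125659386077, -1.0447360168549267], [0.47614205751534655, -3.0129372222763777], [0.7928948798490296, -0.7902086165454136], [2.1619223978327113, -0.5209082923421988], [-0.06536966735251326, -0.2465619348839425], [-0.5727668720172119, 1.1816764991287414]]
[560.22  -4.81  -0.04  -4.65]
bridge [553.84  -8.33  -0.05  70.98] [[-1.1645310014660026, -0.4864366180435411], [-0.7400630710585006, -0.5422272570819189], [-0.570570667553568, -0.07449428626549093], [0.08680136148734618, 0.20100047810686306], [1.8506256128371206, 0.660359736299057], [-0.49126234885056874, 0.31067803922280746], [0.38944581249717203, 0.08572758170157613], [1.9720997825223208, -0.1651933235414731]]
bridge [549.28  -7.72  -0.05]
```

Run:
```python
from h import *
import pickle
np.set_printoptions(suppress=True,precision=1)
cs=pickle.load(open('cams.pkl','rb'));T,S=cs['top'],cs['side']
t=lambda x,y:(T,200+x/3,130+y/3); s=lambda x,y:(S,170+x/4,90+y/4)
for n,a,b in (('grey',(581,176),(475,133)),('yL',(471,191),(457,209)),('yF',(572,86),(372,114)),('yR',(680,187),(514,80)),('shaker',(527,387),(671,240))):
    p,r=tri([t(*a),s(*b)]); print(n,p,r)
for n,b in (('grey',(572,190)),('yL',(464,208)),('yF',(562,98)),('yR',(668,202))):
    print(n,onz(*t(*b),32))
```

```text
grey [ 531.6 -348.7   71.6] [array([0.1, 0.8]), array([-0.6, -0.2])]
yL [ 519.9 -250.6   68.4] [array([0.1, 1. ]), array([-0.8, -0.2])]
yF [ 618.9 -347.2   69.9] [array([-0. , -0.3]), array([0.2, 0.1])]
yR [ 520.3 -436.3   69.8] [array([0.1, 0.7]), array([-0.5, -0.1])]
shaker [ 348.3 -293.4   48.6] [array([-0., -0.]), array([0., 0.])]
grey [ 528.6 -350.8   32. ]
yL [ 513.7 -250.4   32. ]
yF [ 616.7 -348.    32. ]
yR [ 515.6 -437.7   32. ]
```

```bash
python3 -m handwheel '1 2.74 -3 0 0 0 0;1 2.74 -3 0 0 0 0;1 2.74 -3 0 0 0 0;1 2.74 -3 0 0 0 0;1 2.74 -3 0 0 0 0;1 2.74 -3 0 0 0 0;1 2.74 -3 0 0 0 0;1 2.74 -3 0 0 0 0;1 2.74 -3 0 0 0 0;1 2.74 -3 0 0 0 0;1 2.74 -3 0 0 0 0;1 2.74 -3 0 0 0 0;1 2.74 -3 0 0 0 0;1 2.74 -3 0 0 0 0;1 2.74 -3 0 0 0 0;1 0 0 0 0 0 0.1;1 0 0 0 0 0 0.1;1 0 0 0 0 0 0.1;1 0 0 0 0 0 0.09'
cat >> h.py <<'E'
from scipy.spatial.transform import Rotation as Ro
def st(tgt=None,yaw=None):
    from rig import monitor
    s=monitor.sense(); R=Ro.from_rotvec(s['tool_rot']).as_matrix(); p=np.array(s['ee_pos'])
    print('t',round(s['clock'],2),'p',p.round(1),'yaw %.4f'%np.arctan2(R[1,0],R[0,0]),'z',R[:,2].round(4),'F',np.round(s['wrist_force'],2),'g %.3f'%s['grip_width'])
    if tgt is not None: print('tool shift cm',(R.T@(np.array(tgt)-p)/10).round(3))
    return s,R,p
E
python3 - <<'E'
from h import *
from rig import vision
st((470,-8,404))
r=vision.capture('wrist'); cv2.imwrite('pics/w1.png',r['frame'])
import pickle; pickle.dump(r,open('w1.pkl','wb'))
cv2.imwrite('pics/w1z.png',cv2.convertScaleAbs(cv2.resize(r['frame'],(800,600),interpolation=cv2.INTER_CUBIC),alpha=1.5))
E
```

```text
clock: 2.88
ee_pos: [461.0, -27.3, 404.4]
tool_rot: [3.133, -0.084, 0.016]
wrist_force: [-0.1, -0.5, 0.4]
grip_width: 1.0
t 2.88 p [461.  -27.3 404.4] yaw -0.0537 z [ 0.0099 -0.0075 -0.9999] F [-0.13 -0.45  0.41] g 1.000
tool shift cm [ 0.793 -1.971  0.038]
```

View pics/w1z.png

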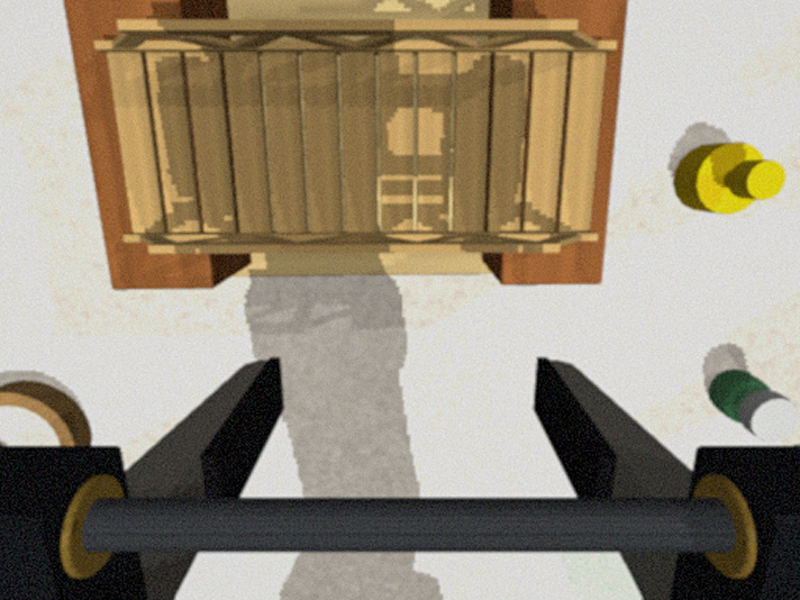

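Run:
```python
from h import *
import pickle
np.set_printoptions(suppress=True,precision=3)
W=pickle.load(open('w1.pkl','rb'))
w=lambda l:[(x/1.5625,y/1.5625) for x,y in l]
A=[(-90,145,92),(-90,85,92),(-90,-85,92),(-90,-145,92)]
p,r=fit([(W,A,w([(113,288),(212,288),(503,283),(602,284)]))],[559,-4,-.04]);print('stand',p,r.tolist())
B=[(-50,130,106),(-50,-130,106),(50,130,106),(50,-130,106),(50,98,144),(50,-98,144),(-50,98,144),(-50,-98,144)]
p,r=fit([(W,B,w([(124,238),(598,238),(95,45),(617,43),(118,24),(578,22),(150,250),(562,248)]))],[549,-8,-.05]);print('bridge',p,r.tolist())
```

```text
stand [561.206  -4.356  -0.044] [[-0.5367233908865501, 0.2086795362500311], [1.2492672056378638, -0.46364619749601843], [-0.9700856874538886, 0.8372067413005482], [0.4216056418830476, -0.47104970833908055]]
bridge [548.908  -8.679  -0.049] [[0.8428519199544411, 3.3993063982344722], [-0.016701413319310632, 1.9028266162693512], [-0.2264228501704082, -1.5263844173535297], [0.09788359610990938, -1.2007681292029027], [-0.1417548509187867, -1.4433523331036184], [0.12922781856480015, -0.9404370875176244], [0.3231167975433209, 3.087527380464195], [-1.0264861444219946, 3.037937612698613]]
```

```bash
cat >> h.py <<'E'
def goto(tgt,yaw):
    s,R,p=st(tgt)
    c,n=np.cos(yaw),np.sin(yaw); Rd=np.array([[c,n,0],[n,-c,0],[0,0,-1]])
    print('tool turn',Ro.from_matrix(R.T@Rd).as_rotvec().round(4))
E
python3 -m handwheel '1 0 -1.1 0 0.0075 -0.01 -0.012;1 0 -1.1 0 0 0 0;1 0 0 3.1 0 0 0;1 0 0 3.1 0 0 0;1 0 0 3.1 0 0 0;1 0 0 3.1 0 0 0;1 0 0 0 0 0 0'
python3 -c "
from h import *
goto((470,-6,278),-0.042)"
```

```text
clock: 3.52
ee_pos: [464.7, 1.6, 280.1]
tool_rot: [-3.138, 0.043, -0.017]
wrist_force: [-1.4, -0.4, -0.2]
grip_width: 1.002
t 3.52 p [464.7   1.6 280.1] yaw -0.0275 z [ 0.0109  0.0034 -0.9999] F [-1.38 -0.39 -0.21] g 1.002
tool shift cm [0.549 0.743 0.218]
tool turn [-0.0038 -0.0108  0.0145]
```

```bash
python3 -m handwheel '1 0.5 0.74 0.2 -0.004 -0.011 0.0145;1 0 0 0 0 0 0;1 0 0 0 0 0 0'
python3 - <<'E'
from h import *
from rig import vision
goto((480,-6,278),-0.042)
r=vision.capture('wrist')
cv2.imwrite('pics/w2.png',cv2.convertScaleAbs(cv2.resize(r['frame'],(800,600),interpolation=cv2.INTER_CUBIC),alpha=1.5))
r=vision.capture('side');f=r['frame'][90:290,150:380]
cv2.imwrite('pics/s2.png',cv2.convertScaleAbs(cv2.resize(f,None,fx=3,fy=3,interpolation=cv2.INTER_CUBIC),alpha=1.3))
E
```

```text
clock: 3.77
ee_pos: [470.8, -4.8, 279.8]
tool_rot: [-3.14, 0.06, 0.003]
wrist_force: [-0.0, -0.4, 0.9]
grip_width: 1.003
t 3.77 p [470.8  -4.8 279.8] yaw -0.0383 z [-1.6e-03  8.0e-04 -1.0e+00] F [-0.03 -0.41  0.92] g 1.003
tool shift cm [0.922 0.087 0.174]
tool turn [-0.0007  0.0016  0.0037]
```

View pics/w2.png

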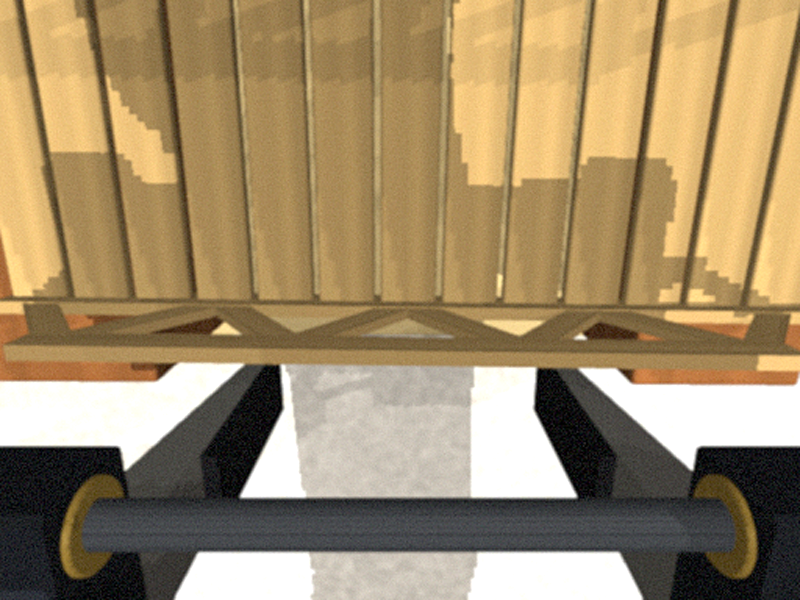

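View pics/s2.png

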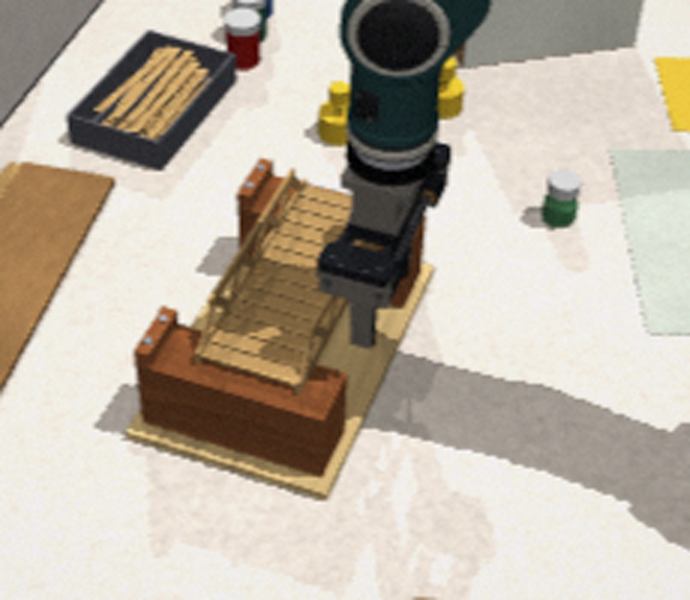

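```bash
python3 -m handwheel '1 0.3 0.03 0.15 0 0 0.003;1 0.3 0.03 0 0 0 0;1 0.3 0 0 0 0 0;1 0.2 0 0 0 0 0;1 0.2 0 0 0 0 0;1 0.2 0 0 0 0 0;1 0.2 0 0 0 0 0;1 0.2 0 0 0 0 0'
python3 -c "
from h import *
goto((490,-6,278),-0.042)"
```

```text
clock: 4.53
ee_pos: [492.4, -6.8, 282.5]
tool_rot: [3.14, -0.067, 0.01]
wrist_force: [-1.0, 0.1, 0.9]
grip_width: 1.0
t 4.53 p [492.4  -6.8 282.5] yaw -0.0428 z [ 6.3e-03 -7.0e-04 -1.0e+00] F [-1.03  0.13  0.93] g 1.000
tool shift cm [-0.25  -0.067  0.444]
tool turn [ 0.0004 -0.0063 -0.0008]
```

```bash
python3 -m handwheel '1 0.2 -0.02 0.15 0 -0.006 0;1 0.2 0 0.15 0 0 0;1 0.2 0 0.1 0 0 0;1 0.2 0 0.05 0 0 0;1 0.2 0 0.05 0 0 0;1 0.2 0 0.05 0 0 0'
python3 - <<'E'
from h import *
from rig import vision
goto((510,-6,279),-0.042)
r=vision.capture('top');f=r['frame'][130:235,200:335]
cv2.imwrite('pics/t3.png',cv2.convertScaleAbs(cv2.resize(f,None,fx=5,fy=5,interpolation=cv2.INTER_CUBIC),alpha=1.6))
r=vision.capture('side');f=r['frame'][90:290,150:380]
cv2.imwrite('pics/s3.png',cv2.convertScaleAbs(cv2.resize(f,None,fx=3,fy=3,interpolation=cv2.INTER_CUBIC),alpha=1.3))
E
```

```text
clock: 5.03
ee_pos: [505.0, -7.0, 275.8]
tool_rot: [3.14, -0.067, -0.005]
wrist_force: [-1.2, 0.2, 0.6]
grip_width: 1.002
t 5.03 p [505.   -7.  275.8] yaw -0.0425 z [-3.4e-03 -5.0e-04 -1.0e+00] F [-1.17  0.2   0.63] g 1.002
tool shift cm [ 0.498 -0.119 -0.318]
tool turn [ 0.0006  0.0033 -0.0005]
```

View pics/t3.png

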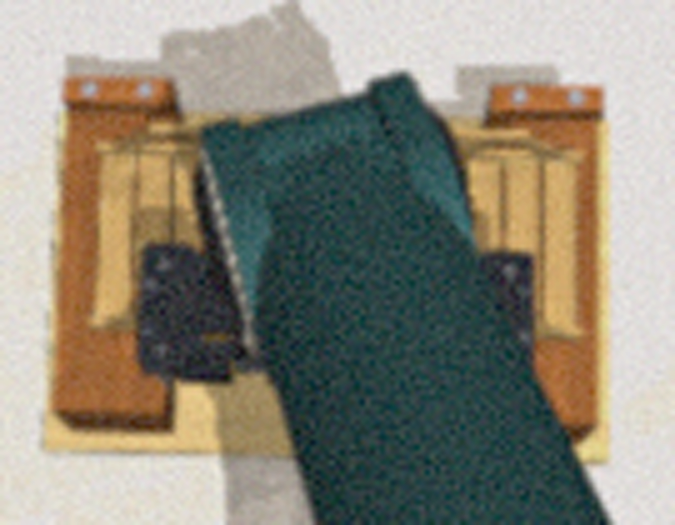

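View pics/s3.png

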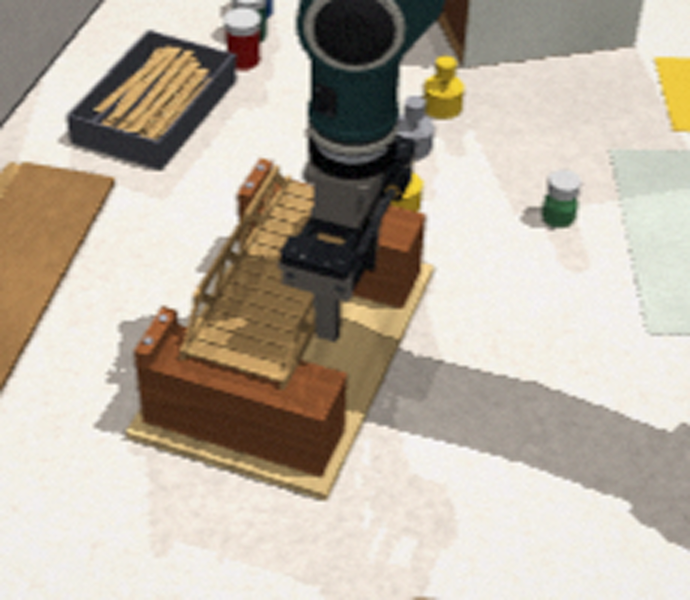

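```bash
python3 -m handwheel '1 0.2 -0.03 -0.05 0 0.002 0;1 0.2 -0.03 0 0 0 0;1 0.2 0 0 0 0 0;1 0.2 0 0 0 0 0;1 0.2 0 0 0 0 0;1 0.15 0 0 0 0 0'
python3 -c "
from h import *
goto((525,-8,278),-0.042)"
```

```text
clock: 5.63
ee_pos: [517.8, -6.9, 276.3]
tool_rot: [3.14, -0.067, 0.0]
wrist_force: [-0.4, 0.0, 0.0]
grip_width: 0.999
t 5.63 p [517.8  -6.9 276.3] yaw -0.0425 z [ 1.e-04 -4.e-04 -1.e+00] F [-0.42  0.01  0.02] g 0.999
tool shift cm [ 0.723  0.079 -0.166]
tool turn [ 0.0004 -0.0001 -0.0005]
```

```bash
python3 -m handwheel '1 0.1 0 0 0 0 0;1 0.1 0 0 0 0 0;1 0.1 0 0 0 0 0'; python3 -m handwheel '1 0.1 0 0 0 0 0'; python3 -m handwheel '1 0.1 0 0 0 0 0' ; python3 -c "
from h import *
goto((525,-8,278),-0.042)"
```

```text
clock: 5.88
ee_pos: [521.3, -7.0, 276.3]
tool_rot: [3.141, -0.067, 0.0]
wrist_force: [-1.0, -0.3, 0.1]
grip_width: 1.002
clock: 5.97
ee_pos: [522.4, -7.1, 276.3]
tool_rot: [3.141, -0.067, 0.0]
wrist_force: [-1.0, 0.7, -0.8]
grip_width: 1.003
clock: 6.05
ee_pos: [523.5, -7.2, 276.3]
tool_rot: [3.141, -0.067, 0.0]
wrist_force: [0.1, -0.0, -0.0]
grip_width: 0.999
t 6.05 p [523.5  -7.2 276.3] yaw -0.0425 z [-0.e+00 -4.e-04 -1.e+00] F [ 0.13 -0.04 -0.01] g 0.999
tool shift cm [ 0.158  0.076 -0.174]
tool turn [ 0.0004 -0.     -0.0005]
```

```bash
for i in 1 ; do python3 -m handwheel '1 0.05 0 0 0 0 0'; python3 -m handwheel '1 0.05 0 0 0 0 0';python3 -m handwheel '1 0.05 0 0 0 0 0'; done | grep -E 'ee|force'
python3 - <<'E'
from h import *
from rig import vision
r=vision.capture('side');f=r['frame'][120:220,190:300]
cv2.imwrite('pics/s4.png',cv2.convertScaleAbs(cv2.resize(f,None,fx=6,fy=6,interpolation=cv2.INTER_CUBIC),alpha=1.3))
r=vision.capture('top');f=r['frame'][130:235,200:335]
cv2.imwrite('pics/t4.png',cv2.convertScaleAbs(cv2.resize(f,None,fx=5,fy=5,interpolation=cv2.INTER_CUBIC),alpha=1.6))
E
```

```text
ee_pos: [524.1, -7.2, 276.3]
wrist_force: [0.3, 0.1, 1.1]
ee_pos: [524.6, -7.2, 276.3]
wrist_force: [-0.4, 0.2, 0.3]
ee_pos: [525.2, -7.3, 276.3]
wrist_force: [-1.1, -0.0, -0.2]
```

View pics/s4.png

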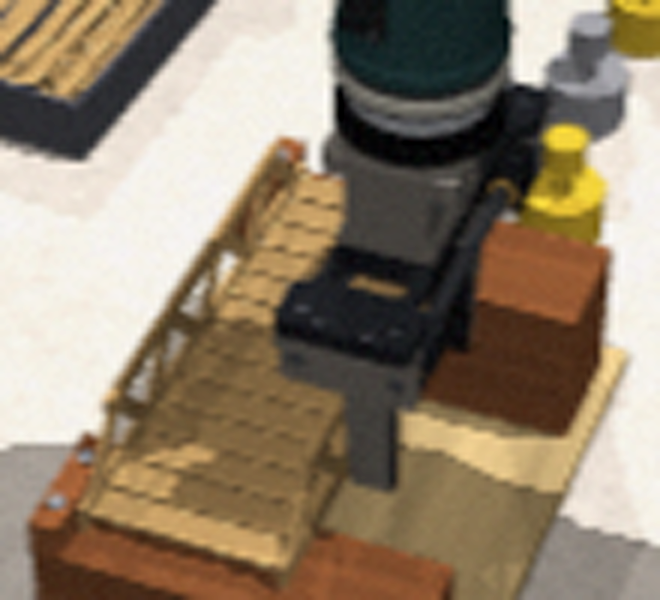

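View pics/t4.png

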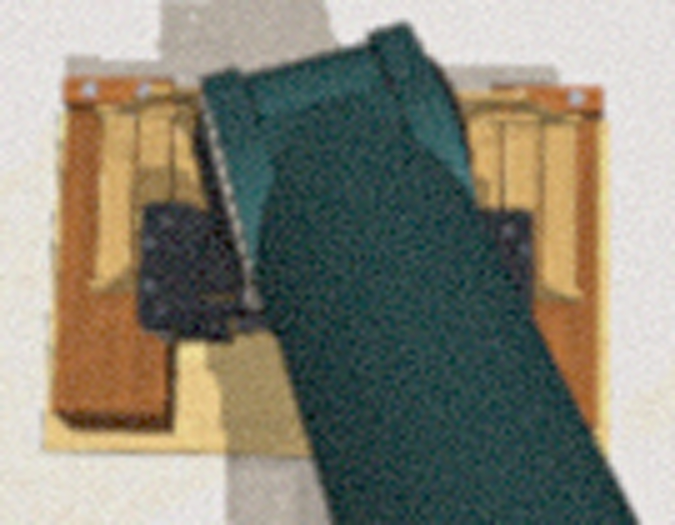

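```bash
python3 -m handwheel '1 0.05 0 0 0 0 0'| grep -E 'ee|force'; python3 -m handwheel '1 0.05 0 0 0 0 0'| grep -E 'ee|force'
```

```text
ee_pos: [525.5, -7.2, 276.2]
wrist_force: [-1.9, 0.6, 1.0]
ee_pos: [525.7, -7.2, 276.1]
wrist_force: [-3.0, 0.5, 2.7]
```

```bash
python3 -m handwheel '1 0.05 0 0 0 0 0'| grep -E 'ee|force'; python3 -m handwheel '1 0.05 0 0 0 0 0'| grep -E 'ee|force'
```

```text
ee_pos: [525.8, -7.1, 276.1]
wrist_force: [-4.1, 0.3, 3.5]
ee_pos: [526.0, -7.1, 276.1]
wrist_force: [-3.1, 0.1, 3.0]
```

```bash
python3 -m handwheel '1 0.08 0 0 0 0 0'| grep -E 'ee|rot|force'; python3 -c "
from h import *
s,R,p=st(); print(s['wrist_torque'])"
```

```text
ee_pos: [526.3, -7.1, 276.1]
tool_rot: [3.14, -0.068, -0.009]
wrist_force: [-6.5, 0.6, 5.0]
t 6.82 p [526.3  -7.1 276.1] yaw -0.0432 z [-6.e-03 -8.e-04 -1.e+00] F [-6.46  0.63  5.03] g 1.003
[ 0.0163      1.07912429 -0.04582469]
```

```bash
python3 -m handwheel '1 0.08 0 0 0 0 0'| grep -E 'ee|rot|force'; python3 -c "
from h import *
s,R,p=st(); print(s['wrist_torque'])"
```

```text
ee_pos: [526.6, -7.1, 276.1]
tool_rot: [3.14, -0.068, -0.013]
wrist_force: [-5.5, 0.6, 4.0]
t 6.9 p [526.6  -7.1 276.1] yaw -0.0432 z [-0.008  -0.0011 -1.    ] F [-5.49  0.59  3.99] g 0.998
[ 0.0125152   0.95938228 -0.11886463]
```

```bash
python3 -m handwheel '1 -0.1 0 0 0 0.004 0;1 -0.3 0 0 0 0.004 0;1 -1 0 0 0 0 0;1 -1.5 0 0 0 0 0;1 -1.5 0 0 0 0 0;1 -1 0 -3 0 0 0;1 0 0 -4 0 0 0;1 0 0 -4 0 0 0;1 0 0 -4 0 0 0;1 2 0 -1 0 0 0;1 4 0 0 0 0 0;1 0 0 0 0 0 0;1 0 0 0 0 0 0'
python3 - <<'E'
from h import *
from rig import vision
import pickle
goto((520,-8,420),-0.042)
r=vision.capture('wrist'); pickle.dump(r,open('w5.pkl','wb'))
cv2.imwrite('pics/w5.png',cv2.convertScaleAbs(cv2.resize(r['frame'],(800,600),interpolation=cv2.INTER_CUBIC),alpha=1.5))
E
```

```text
clock: 7.98
ee_pos: [526.3, -7.0, 443.4]
tool_rot: [3.138, -0.065, 0.018]
wrist_force: [-0.9, -0.0, 0.8]
grip_width: 1.0
t 7.98 p [526.3  -7.  443.4] yaw -0.0413 z [ 0.0114 -0.0035 -0.9999] F [-0.94 -0.    0.76] g 1.000
tool shift cm [-0.655  0.124  2.331]
tool turn [ 0.003  -0.0115  0.0007]
```

View pics/w5.png

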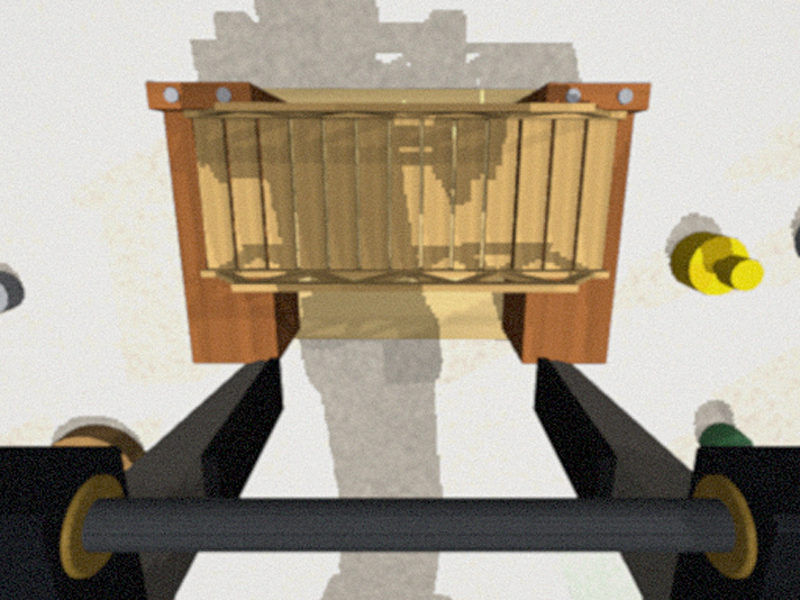

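Run:
```python
from h import *
import pickle
r=pickle.load(open('w5.pkl','rb'));f=r['frame']
a=f[45:85,90:190];b=f[45:85,330:430]
cv2.imwrite('pics/w5z.png',cv2.convertScaleAbs(cv2.resize(np.vstack([a,b]),None,fx=7,fy=7,interpolation=cv2.INTER_CUBIC),alpha=1.5))
```

```text
(no output)
```

View pics/w5z.png

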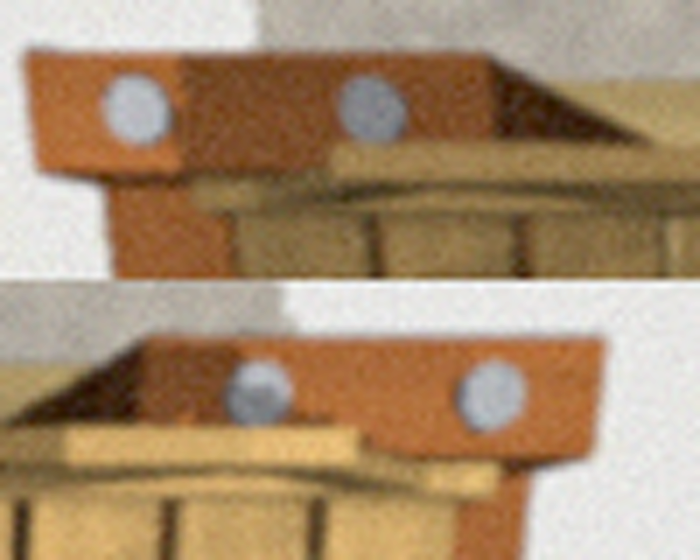

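Run:
```python
from h import *
import pickle
np.set_printoptions(suppress=True,precision=3)
W=pickle.load(open('w5.pkl','rb'))
w=lambda l:[(x/1.5625,y/1.5625) for x,y in l]
A=[(-90,145,92),(-90,85,92),(-90,-85,92),(-90,-145,92),(90,145,110),(90,-145,110),(75,145,110),(75,-145,110),(90,85,110),(90,-85,110)]
p,r=fit([(W,A,w([(193,362),(275,362),(524,362),(606,362),(147,82),(650,83),(151,109),(647,109),(251,82),(548,83)]))],[559,-4,-.04]);print('stand',p,r.tolist())
B=[(-50,130,106),(-50,-130,106),(50,130,106),(50,-130,106),(50,98,144),(50,-98,144),(-50,98,144),(-50,-98,144)]
q,r=fit([(W,B,w([(202,277),(610,277),(185,112),(628,113),(217,103),(596,104),(231,292),(579,292)]))],[549,-8,-.05]);print('bridge',q,r.tolist())
d=q[:2]-p[:2];c,s=np.cos(p[2]),np.sin(p[2]);print('in stand',c*d[0]+s*d[1],-s*d[0]+c*d[1],q[2]-p[2])
print('pred seated',pose(p,[25,0,102]))
goto((470,-352,420),-0.042)
```

```text
stand [560.56   -4.26   -0.043] [[-0.16524289455692553, 1.0598163913418261], [2.3605120531314583, 1.089890774697011], [-1.4549429794159323, 1.1749347174374236], [0.8557171132875396, 1.2048914977321772], [-1.253669586647149, -0.7030010300366101], [1.6552649000742008, -0.6190736945937871], [-1.562123607559002, -0.032355110626781425], [1.4325780764393699, 0.6283280196510219], [-0.4463652498854458, -0.5528634408420956], [-0.10968935298916449, -0.768492880923354]]
bridge [584.808  -9.442  -0.043] [[0.4281280541327419, 0.3647774402049606], [-0.43196978575429057, 0.7636058800514149], [-0.1599794256248117, -0.8709662864708463], [-0.26494736676744424, -0.7832576765164276], [-0.6243133759184332, 0.09750480360990821], [0.2977894216508048, 0.09410990261162056], [1.49055653705733, -0.0644690830338277], [-0.16171139688134417, 0.2547109023141161]]
in stand 24.44577003776826 -4.146867157553471 -0.0004843045370812593
pred seated [[585.538  -5.323 102.   ]]
t 8.03 p [526.4  -7.2 443.1] yaw -0.0416 z [ 0.012 -0.004 -1.   ] F [ 0.95 -0.38  0.34] g 1.001
tool shift cm [-4.222 34.681  2.371]
tool turn [ 0.003 -0.012  0.   ]
```

```bash
python3 -m handwheel '0.1 -0.42 3.5 0.1 0.003 -0.012 0;0.1 -0.42 3.5 0 0 0 0;0.1 -0.42 3.5 0 0 0 0;0.1 -0.42 3.5 0 0 0 0;0.1 -0.42 3.5 0 0 0 0;0.1 -0.42 3.5 0 0 0 0;0.1 -0.42 3.5 0 0 0 0;0.1 -0.42 3.5 0 0 0 0;0.1 -0.42 3.5 0 0 0 0;0.1 -0.42 3.2 0 0 0 0;0.1 0 0 0 0 0 0;0.1 0 0 0 0 0 0'
python3 - <<'E'
from h import *
from rig import vision
import pickle
goto((490,-352,420),-0.042)
r=vision.capture('wrist'); pickle.dump(r,open('w6.pkl','wb'))
cv2.imwrite('pics/w6.png',cv2.convertScaleAbs(cv2.resize(r['frame'],(800,600),interpolation=cv2.INTER_CUBIC),alpha=1.5))
E
```

```text
clock: 9.03
ee_pos: [458.5, -361.0, 434.8]
tool_rot: [-3.138, 0.05, 0.013]
wrist_force: [0.5, 1.0, 0.5]
grip_width: 0.548
t 9.03 p [ 458.5 -361.   434.8] yaw -0.0321 z [-0.0085  0.0031 -1.    ] F [0.47 0.99 0.47] g 0.548
tool shift cm [ 3.131 -0.999  1.454]
tool turn [-0.0027  0.0086  0.0099]
```

View pics/w6.png

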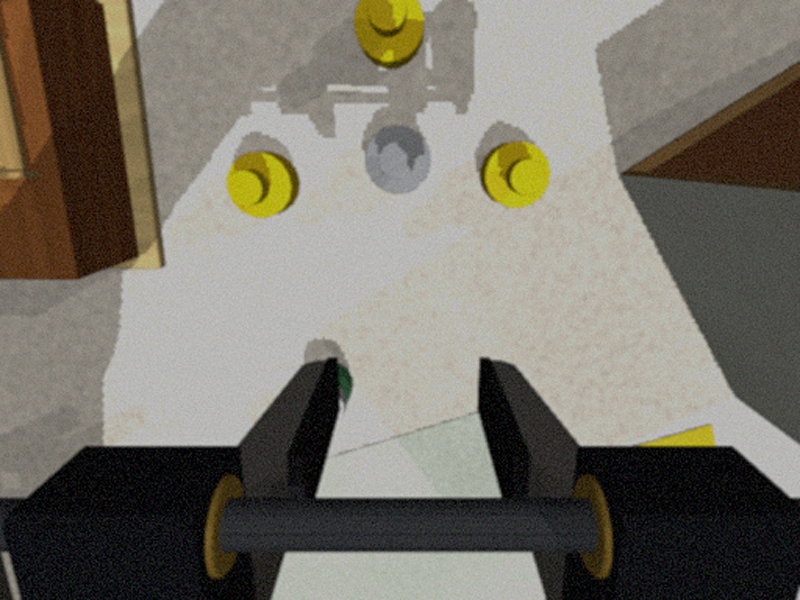

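Run:
```python
from h import *
import pickle
from rig import finder
np.set_printoptions(suppress=True,precision=1)
W=pickle.load(open('w6.pkl','rb'));f=W['frame']
cv2.imwrite('pics/w6z.png',cv2.convertScaleAbs(cv2.resize(f[75:130,220:290],None,fx=9,fy=9,interpolation=cv2.INTER_CUBIC),alpha=1.7))
print('body',onz(W,398/1.5625,159/1.5625,32)); print([ (d['box'],d['p']) for d in finder.look_for('weight_large','wrist')])
cs=pickle.load(open('cams.pkl','rb'));T,S=cs['top'],cs['side']
t=lambda x,y:(T,200+x/3,130+y/3); s=lambda x,y:(S,170+x/4,90+y/4)
print(tri([t(581,176),s(475,133),(W,400/1.5625,156/1.5625)]))
goto((529,-350,420),-0.042)
```

```text
body [ 532.9 -355.1   32. ]
[([233.5, 82.5, 43.7, 40.6], 0.95), ([309.5, 91.0, 43.9, 41.2], 0.77), ([145.0, 97.1, 47.0, 42.4], 0.59), ([224.6, 0.2, 47.2, 45.5], 0.58)]
(array([ 533.8, -354.6,   65.1]), [array([1.6, 0.4]), array([-0.9,  0.3]), array([-2.5,  1.3])])
t 9.13 p [ 458.9 -360.2  435. ] yaw -0.0305 z [-0.  0. -1.] F [ 0.7 -0.7 -0.1] g 0.550
tool shift cm [ 7.  -1.2  1.4]
tool turn [-0.  0.  0.]
```

View pics/w6z.png

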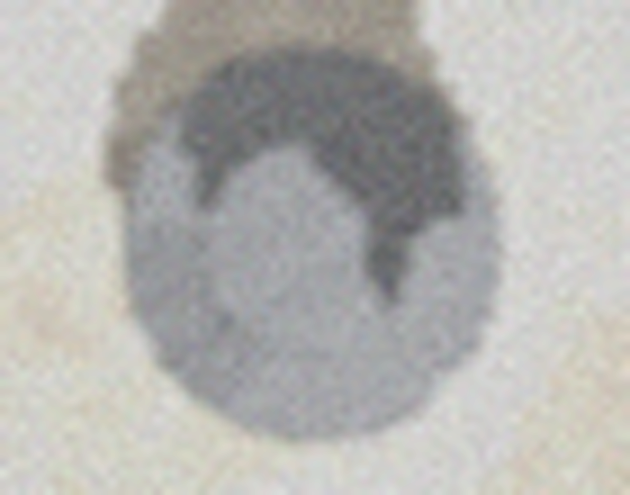

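```bash
python3 -m handwheel '0.1 1 -0.2 3.5 0 0 0.01;0.1 1 -0.2 3.5 0 0 0;0.1 1 -0.2 3.5 0 0 0;0.1 0 0 2.5 0 0 0;0.1 0 0 0 0 0 0;0.1 0 0 0 0 0 0;0.1 0 0 0 0 0 0'
python3 - <<'E'
from h import *
from rig import vision
import pickle
goto((532,-352,300),-0.042)
r=vision.capture('wrist'); pickle.dump(r,open('w7.pkl','wb'))
cv2.imwrite('pics/w7.png',cv2.convertScaleAbs(cv2.resize(r['frame'],(800,600),interpolation=cv2.INTER_CUBIC),alpha=1.5))
E
```

```text
clock: 9.72
ee_pos: [493.2, -343.5, 305.0]
tool_rot: [-3.139, 0.04, 0.001]
wrist_force: [0.1, 0.0, 0.5]
grip_width: 0.551
t 9.72 p [ 493.2 -343.5  305. ] yaw -0.0256 z [-7.0e-04  2.5e-03 -1.0e+00] F [0.09 0.03 0.55] g 0.551
tool shift cm [3.902 0.747 0.49 ]
tool turn [-0.0025  0.0007  0.0164]
```

View pics/w7.png

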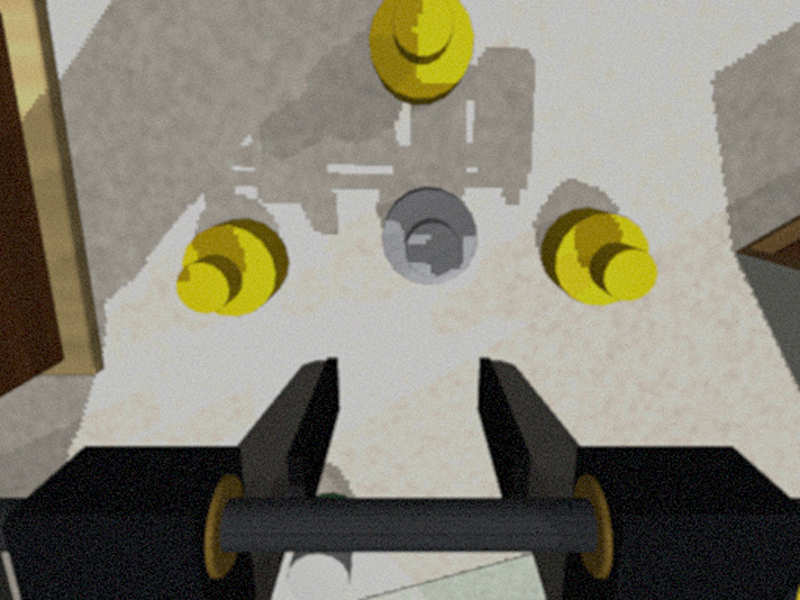

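Run:
```python
from h import *
import pickle
np.set_printoptions(suppress=True,precision=1)
W=pickle.load(open('w7.pkl','rb')); V=pickle.load(open('w6.pkl','rb'))
k=1.5625
print('knob',onz(W,435/k,249/k,66),'body',onz(W,430/k,236/k,32))
print('6: knob',onz(V,253.5,101,66),'body',onz(V,255,102.2,32))
print(tri([(W,435/k,249/k),(V,253.5,101)]))
goto((530.5,-354,230),-0.042)
```

```text
knob [ 532.9 -355.7   66. ] body [ 533.6 -354.9   32. ]
6: knob [ 534.  -354.6   66. ] body [ 532.4 -355.4   32. ]
(array([ 534.2, -355.1,   74.1]), [array([-0.4,  0.2]), array([ 0.3, -0.1])])
t 9.77 p [ 493.5 -343.6  305.7] yaw -0.0255 z [ 0.  0. -1.] F [ 0.5  1.4 -0.1] g 0.550
tool shift cm [3.7 1.  7.6]
tool turn [-0. -0.  0.]
```

```bash
python3 -m handwheel '0.1 2 0.5 0 -0.0025 0 0.016;0.1 2 0.5 0 0 0 0;0.1 0 0 0 0 0 0;0.1 0 0 1 0 0 0;0.1 0 0 0 0 0 0'
python3 - <<'E'
from h import *
from rig import vision
goto((533,-355,228),-0.042)
r=vision.capture('wrist')
cv2.imwrite('pics/w8.png',cv2.convertScaleAbs(cv2.resize(r['frame'],(800,600),interpolation=cv2.INTER_CUBIC),alpha=1.5))
E
```

```text
clock: 10.18
ee_pos: [534.9, -355.7, 305.3]
tool_rot: [3.132, -0.067, 0.019]
wrist_force: [-0.6, -0.1, -0.3]
grip_width: 0.553
t 10.18 p [ 534.9 -355.7  305.3] yaw -0.0426 z [ 0.0119 -0.0087 -0.9999] F [-0.59 -0.11 -0.34] g 0.553
tool shift cm [-0.291 -0.124  7.726]
tool turn [ 0.0082 -0.0122 -0.0007]
```

View pics/w8.png

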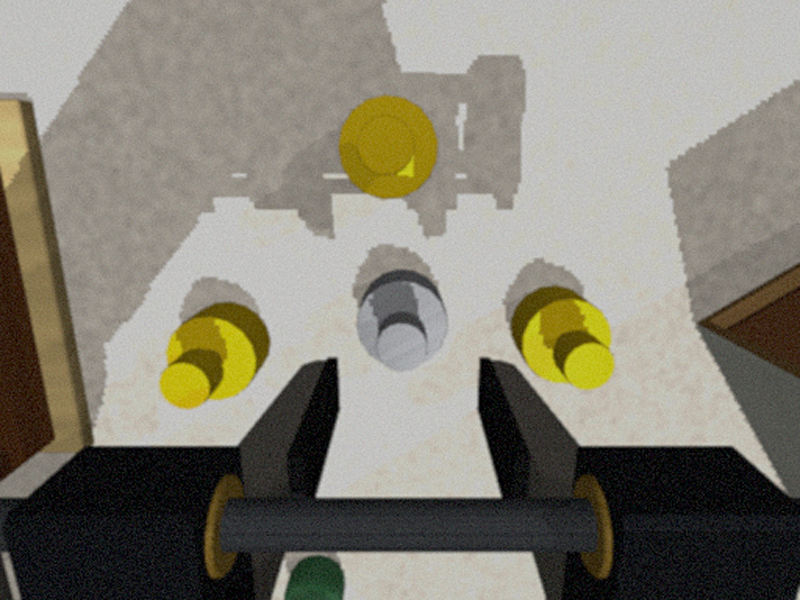

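```bash
python3 -m handwheel '0.1 -0.2 -0.1 1.5 0.008 -0.012 0;0.1 0 0 1.5 0 0 0;0.1 0 0 1.5 0 0 0;0.1 0 0 0 0 0 0;0.1 0 0 0 0 0 0'
python3 - <<'E'
from h import *
from rig import vision
import pickle
goto((533,-355,228),-0.042)
r=vision.capture('wrist');pickle.dump(r,open('w9.pkl','wb'))
cv2.imwrite('pics/w9.png',cv2.convertScaleAbs(cv2.resize(r['frame'],(800,600),interpolation=cv2.INTER_CUBIC),alpha=1.5))
E
```

```text
clock: 10.65
ee_pos: [529.5, -355.0, 258.8]
tool_rot: [-3.141, 0.071, 0.004]
wrist_force: [-0.3, -0.7, 0.5]
grip_width: 0.55
t 10.65 p [ 529.5 -355.   258.8] yaw -0.0451 z [-2.3e-03  2.0e-04 -1.0e+00] F [-0.3  -0.69  0.54] g 0.550
tool shift cm [ 0.357 -0.018  3.084]
tool turn [-0.0001  0.0023 -0.0031]
```

View pics/w9.png

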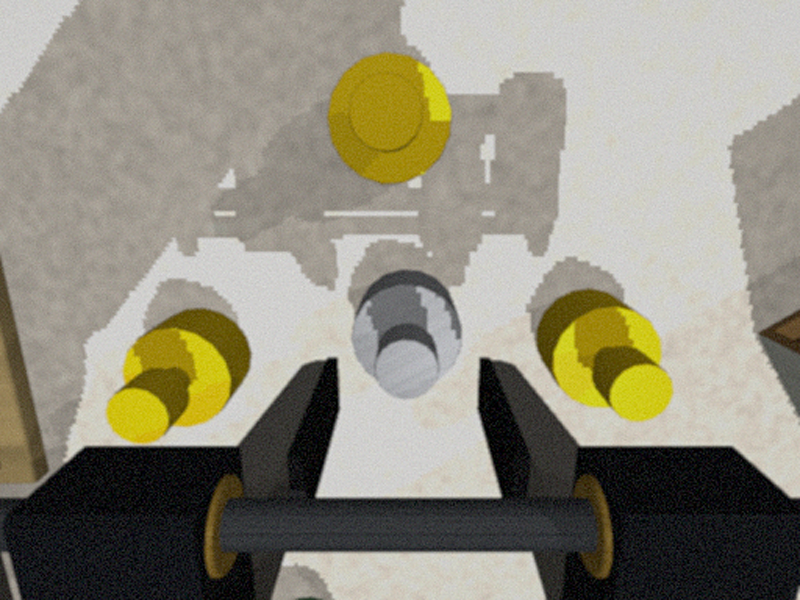

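Run:
```python
from h import *
import pickle
np.set_printoptions(suppress=True,precision=1)
W=pickle.load(open('w9.pkl','rb')); V=pickle.load(open('w7.pkl','rb'))
k=1.5625
print(onz(W,408/k,369/k,66),tri([(W,408/k,369/k),(V,435/k,249/k)]))
```

```text
[ 532.7 -355.3   66. ] (array([ 533.2, -355.5,   67.3]), [array([0.3, 0.1]), array([-0.3, -0.1])])
```

Knob top measured at (533, −355.5, 67) — agrees with 66 mm. Descend and grip.

```bash
python3 -m handwheel '0.1 0.35 0 1 0 0.002 -0.003;0.1 0 0 1 0 0 0;0.1 0 0 0.9 0 0 0;0.1 0 0 0 0 0 0;0.1 0 0 0 0 0 0'
python3 -c "
from h import *
goto((533,-355.5,228),-0.042)"
```

```text
clock: 11.12
ee_pos: [533.1, -355.5, 228.1]
tool_rot: [3.14, -0.066, 0.001]
wrist_force: [0.4, -0.7, 0.4]
grip_width: 0.553
t 11.12 p [ 533.1 -355.5  228.1] yaw -0.0422 z [ 8.e-04 -6.e-04 -1.e+00] F [ 0.44 -0.66  0.44] g 0.553
tool shift cm [-0.009  0.005  0.013]
tool turn [ 0.0006 -0.0008 -0.0002]
```

```bash
python3 -m handwheel '-1 0 0 0 0 0 0;-1 0 0 0 0 0 0;-1 0 0 0 0 0 0;-1 0 0 0 0 0 0;-1 0 0 0 0 0 0;-1 0 0 0 0 0 0;-1 0 0 0 0 0 0;-1 0 0 0 0 0 0' 35; python3 -m handwheel '-1 0 0 -0.5 0 0 0;-1 0 0 -1 0 0 0;-1 0 0 -2 0 0 0;-1 0 0 -3 0 0 0;-1 0 0 0 0 0 0'
python3 - <<'E'
from h import *
from rig import vision
goto((585.5,-9.4,345),-0.043)
r=vision.capture('wrist')
cv2.imwrite('pics/w10.png',cv2.convertScaleAbs(cv2.resize(r['frame'],(800,600),interpolation=cv2.INTER_CUBIC),alpha=1.5))
E
```

```text
clock: 11.78
ee_pos: [533.4, -355.0, 228.5]
tool_rot: [3.14, -0.065, 0.002]
wrist_force: [-0.2, 0.7, -1.2]
grip_width: 0.252
clock: 12.2
ee_pos: [531.4, -354.5, 293.3]
tool_rot: [-3.137, 0.066, 0.011]
wrist_force: [2.0, -0.6, -3.7]
grip_width: 0.25
t 12.2 p [ 531.4 -354.5  293.3] yaw -0.0419 z [-0.007   0.0043 -1.    ] F [ 2.03 -0.64 -3.69] g 0.250
tool shift cm [  3.919 -34.726  -5.057]
tool turn [-0.004   0.0072  0.0011]
```

View pics/w10.png

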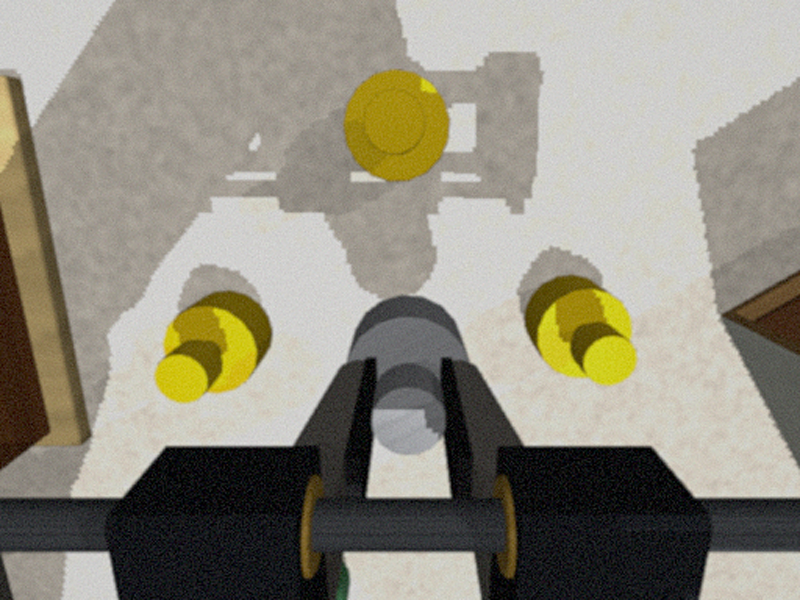

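```bash
python3 -m handwheel '-1 0 0 -2 -0.004 0.007 0.001;-1 0 0 -3.5 0 0 0;-1 0 0 -3.5 0 0 0;-1 0 0 -3 0 0 0;-1 0.4 -2 0 0 0 0;-1 0.4 -3.4 0 0 0 0;-1 0.4 -3.4 0 0 0 0;-1 0.4 -3.4 0 0 0 0;-1 0.4 -3.4 0 0 0 0;-1 0.4 -3.4 0 0 0 0;-1 0.4 -3.4 0 0 0 0;-1 0.4 -3.4 0 0 0 0;-1 0.4 -3.4 0 0 0 0;-1 0.4 -2 0 0 0 0;-1 0.2 -1 0 0 0 0;-1 0 0 0 0 0 0;-1 0 0 0 0 0 0'
python3 - <<'E'
from h import *
from rig import vision
import pickle
goto((585.5,-9.4,400),-0.043)
r=vision.capture('wrist');pickle.dump(r,open('w11.pkl','wb'))
cv2.imwrite('pics/w11.png',cv2.convertScaleAbs(cv2.resize(r['frame'],(800,600),interpolation=cv2.INTER_CUBIC),alpha=1.5))
E
```

```text
clock: 13.67
ee_pos: [580.7, -24.4, 391.9]
tool_rot: [-3.131, 0.082, 0.066]
wrist_force: [0.4, -1.0, -5.4]
grip_width: 0.248
t 13.67 p [580.7 -24.4 391.9] yaw -0.0520 z [-0.0418  0.01   -0.9991] F [ 0.42 -1.05 -5.4 ] g 0.248
tool shift cm [ 0.363 -1.531 -0.81 ]
tool turn [-0.008   0.0422 -0.0092]
```

View pics/w11.png

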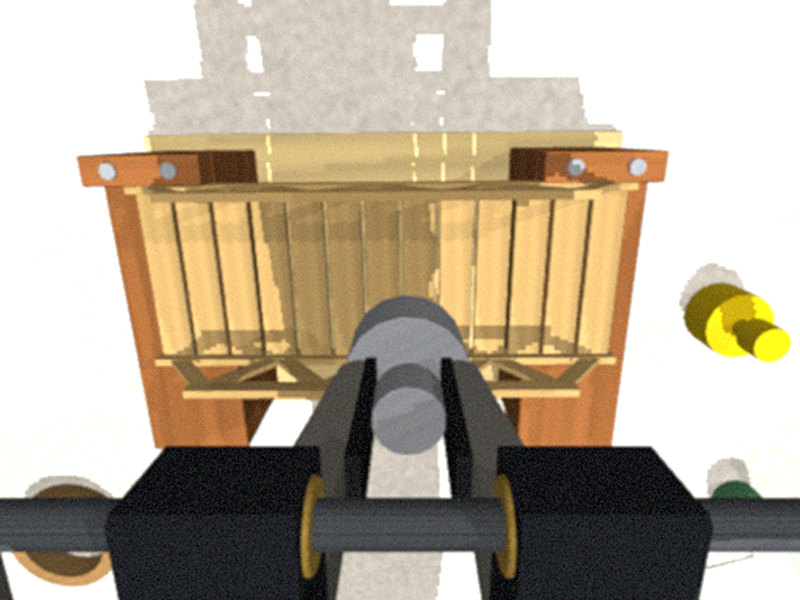

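```bash
python3 -m handwheel '-1 0.3 -0.8 -0.4 -0.008 0.042 -0.009;-1 0 -0.7 -0.4 0 0 0;-1 0 0 0 0 0 0;-1 0 0 0 0 0 0;-1 0 0 0 0 0 0'
python3 - <<'E'
from h import *
from rig import vision
import pickle
goto((585.5,-9.4,380),-0.043)
r=vision.capture('wrist');pickle.dump(r,open('w12.pkl','wb'))
cv2.imwrite('pics/w12.png',cv2.convertScaleAbs(cv2.resize(r['frame'],(800,600),interpolation=cv2.INTER_CUBIC),alpha=1.5))
E
```

```text
clock: 14.13
ee_pos: [583.5, -19.0, 398.6]
tool_rot: [3.136, -0.09, -0.009]
wrist_force: [-0.6, -0.4, -4.8]
grip_width: 0.247
t 14.13 p [583.5 -19.  398.6] yaw -0.0573 z [-0.0056 -0.0043 -1.    ] F [-0.63 -0.36 -4.84] g 0.247
tool shift cm [ 0.154 -0.975  1.851]
tool turn [ 0.0045  0.0054 -0.0142]
```

View pics/w12.png

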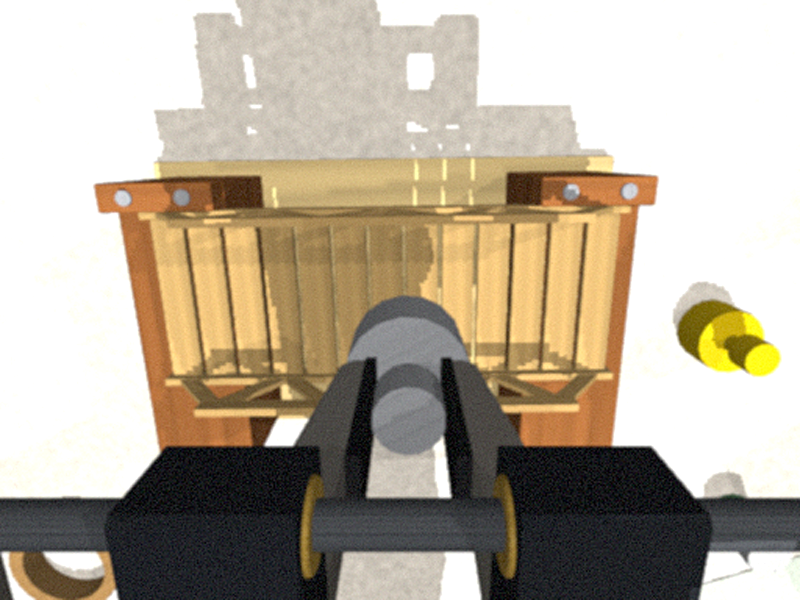

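Run:
```python
from h import *
import pickle
np.set_printoptions(suppress=True,precision=3)
W=pickle.load(open('w12.pkl','rb'))
w=lambda l:[(x/1.5625,y/1.5625) for x,y in l]
A=[(90,145,110),(90,-145,110),(75,145,110),(75,-145,110),(90,85,110),(90,-85,110),(100,160,12),(100,-160,12)]
p,r=fit([(W,A,w([(96,185),(657,176),(102,213),(653,204),(187,181),(575,174),(160,158),(611,153)]))],[559,-4,-.04]);print('stand',p,r.tolist())
B=[(-50,130,106),(-50,-130,106),(50,130,106),(50,-130,106),(-50,98,144),(-50,-98,144)]
q,r=fit([(W,B,w([(167,379),(611,377),(140,215),(632,210),(195,412),(578,409)]))],[585,-8,-.05]);print('bridge',q,r.tolist())
print('seated pred',pose(p,[25,-4,0]))
# held weight: body bottom circle visible far edge etc.
print('weight body top ctr at z', onz(W,408/1.5625,412/1.5625,398.6-228+66))
```

```text
stand [560.782  -4.42   -0.041] [[-1.6337673111383708, -1.0596987733478898], [1.8265781109415684, -1.2207962154238743], [-1.9695870999084377, -0.02920359640290826], [2.09944788214392, -0.08900701208807504], [15.105007529330038, 0.27559444354284324], [-20.714794452530043, 1.284606360867258], [-4.861454917586457, 2.2788760124765446], [2.8334460954410474, 0.6346270464599826]]
bridge [586.446  -9.331  -0.052] [[-0.7817590817569453, 1.6007378483836874], [0.6434904161504278, 1.026323661838262], [-0.4270253141479827, -4.936268456986539], [0.2920785434047275, -3.4982546602078344], [-0.06618752965148644, 0.4449259199935227], [0.2584655168610084, 0.7309351805057531]]
seated pred [[585.597  -9.442   0.   ]]
weight body top ctr at z [585.06  -19.925 236.6  ]
```

```bash
python3 -m handwheel '-1 0.15 -0.7 0.5 0.004 0.005 -0.014;-1 0 -0.4 0.5 0 0 0;-1 0 -0.2 0.3 0 0 0;-1 0 0 0 0 0 0;-1 0 0 0 0 0 0'
python3 -c "
from h import *
goto((585.5,-9.4,360),-0.043)"
```

```text
clock: 14.6
ee_pos: [585.5, -6.5, 383.1]
tool_rot: [3.14, -0.069, -0.004]
wrist_force: [0.7, -0.7, -5.2]
grip_width: 0.253
t 14.6 p [585.5  -6.5 383.1] yaw -0.0442 z [-2.5e-03 -6.0e-04 -1.0e+00] F [ 0.69 -0.66 -5.24] g 0.253
tool shift cm [0.017 0.286 2.312]
tool turn [ 0.0007  0.0024 -0.0012]
```

```bash
python3 -m handwheel '-1 0 0.3 0.7 0 0.002 0;-1 0 0 0.9 0 0 0;-1 0 0 0.9 0 0 0;-1 0 0 0.5 0 0 0;-1 0 0 0 0 0 0;-1 0 0 0 0 0 0'
python3 - <<'E'
from h import *
from rig import vision
goto((585.5,-9.4,340),-0.043)
r=vision.capture('side');f=r['frame'][120:240,190:310]
cv2.imwrite('pics/s13.png',cv2.convertScaleAbs(cv2.resize(f,None,fx=5,fy=5,interpolation=cv2.INTER_CUBIC),alpha=1.2))
r=vision.capture('wrist')
cv2.imwrite('pics/w13.png',cv2.convertScaleAbs(cv2.resize(r['frame'],(800,600),interpolation=cv2.INTER_CUBIC),alpha=1.1))
E
```

```text
clock: 15.1
ee_pos: [585.1, -10.1, 348.8]
tool_rot: [3.14, -0.069, -0.003]
wrist_force: [0.3, 0.2, -4.8]
grip_width: 0.246
t 15.1 p [585.1 -10.1 348.8] yaw -0.0442 z [-0.0022 -0.001  -1.    ] F [ 0.34  0.17 -4.78] g 0.246
tool shift cm [ 0.042 -0.072  0.879]
tool turn [ 0.0011  0.0022 -0.0012]
```

View pics/s13.png

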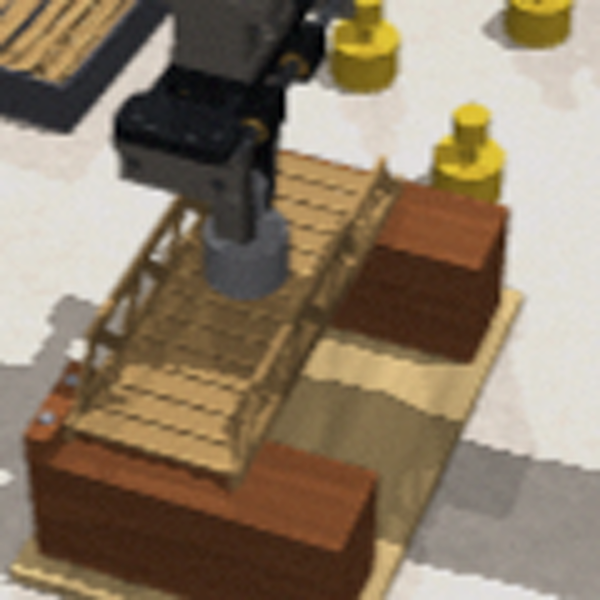

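View pics/w13.png

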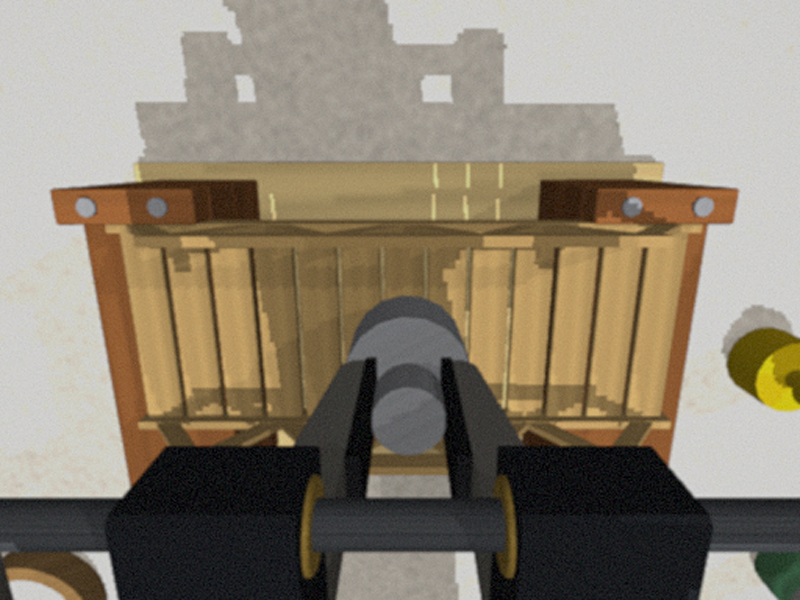

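```bash
python3 -m handwheel '-1 0.04 -0.05 0.4 0 0.002 -0.001;-1 0 0 0.3 0 0 0;-1 0 0 0.3 0 0 0;-1 0 0 0.2 0 0 0;-1 0 0 0.1 0 0 0;-1 0 0 0 0 0 0'
python3 -c "
from h import *
goto((585.5,-9.4,332),-0.043)"
```

```text
clock: 15.7
ee_pos: [586.2, -9.4, 336.3]
tool_rot: [3.14, -0.068, 0.005]
wrist_force: [0.2, -0.8, -5.6]
grip_width: 0.249
t 15.7 p [586.2  -9.4 336.3] yaw -0.0431 z [ 0.0035 -0.0011 -1.    ] F [ 0.16 -0.84 -5.57] g 0.249
tool shift cm [-0.067  0.005  0.425]
tool turn [ 0.0009 -0.0035 -0.0001]
```

```bash
python3 -m handwheel '-1 -0.03 0 0.15 0 -0.003 0;-1 0 0 0.15 0 0 0;-1 0 0 0 0 0 0'|grep -E 'ee|force'; python3 -m handwheel '-1 0 0 0.08 0 0 0'|grep -E 'ee|force'; python3 -m handwheel '-1 0 0 0.08 0 0 0'|grep -E 'ee|force'; python3 -c "
from h import *
goto((585.5,-9.4,330.5),-0.043)"
```

```text
ee_pos: [585.9, -9.3, 333.1]
wrist_force: [0.6, 0.1, -4.2]
ee_pos: [586.0, -9.4, 332.4]
wrist_force: [0.5, 0.5, -4.9]
ee_pos: [586.0, -9.4, 331.6]
wrist_force: [0.5, -0.6, -4.4]
t 16.12 p [586.   -9.4 331.6] yaw -0.0431 z [ 9.e-04 -1.e-03 -1.e+00] F [ 0.52 -0.56 -4.43] g 0.248
tool shift cm [-0.05   0.005  0.108]
tool turn [ 0.001  -0.0009 -0.0001]
```

```bash
python3 -m handwheel '-1 0 0 0.06 0 0 0'|grep -E 'ee|force'; python3 -m handwheel '-1 0 0 0.06 0 0 0'|grep -E 'ee|force'
```

```text
ee_pos: [586.0, -9.4, 330.9]
wrist_force: [-0.1, -0.4, -4.6]
ee_pos: [586.1, -9.3, 330.4]
wrist_force: [-2.1, 0.5, 0.7]
```

```bash
python3 -m handwheel '-1 0 0 0.06 0 0 0'|grep -E 'ee|force'; python3 -m handwheel '-1 0 0 0.06 0 0 0'|grep -E 'ee|force'
```

```text
ee_pos: [586.2, -9.2, 330.4]
wrist_force: [-2.7, -1.0, 3.0]
ee_pos: [586.2, -9.2, 330.4]
wrist_force: [-2.8, -0.6, 1.8]
```

```bash
python3 -m handwheel '-0.35 0 0 0 0 0 0;-0.25 0 0 0 0 0 0;-0.1 0 0 0 0 0 0;0.1 0 0 0 0 0 0;0.1 0 0 0 0 0 0;0.1 0 0 0 0 0 0;0.1 0 0 0 0 0 0' ; python3 -c "
from h import *
goto((585.5,-9.4,330.5),-0.043)"
```

```text
clock: 17.03
ee_pos: [588.1, -9.0, 333.2]
tool_rot: [3.14, -0.068, 0.016]
wrist_force: [0.1, 0.4, 0.0]
grip_width: 0.548
t 17.03 p [588.1  -9.  333.2] yaw -0.0431 z [ 0.01   -0.001  -0.9999] F [0.09 0.36 0.01] g 0.548
tool shift cm [-0.258  0.052  0.268]
tool turn [ 0.0006 -0.01   -0.0001]
```

Released; force zero. Lift slowly straight up, then look.

```bash
python3 -m handwheel '0.1 -0.1 0 -0.3 0 -0.005 0;0.1 0 0 -0.5 0 -0.005 0;0.1 0 0 -1 0 0 0;0.1 0 0 -1.5 0 0 0;0.1 0 0 -2 0 0 0;0.1 0 0 -3 0 0 0;0.1 0 0 -3 0 0 0;0.1 -3 0 0 0 0 0;0.1 -3 0 0 0 0 0;0.1 -2 0 0 0 0 0;0.1 0 0 0 0 0 0;0.1 0 0 0 0 0 0'
python3 - <<'E'
from h import *
from rig import vision
import pickle
st()
r=vision.capture('wrist');pickle.dump(r,open('w14.pkl','wb'))
f=r['frame']
cv2.imwrite('pics/w14.png',cv2.resize(f,(800,600),interpolation=cv2.INTER_CUBIC))
r=vision.capture('side');f=r['frame'][120:240,190:310]
cv2.imwrite('pics/s14.png',cv2.convertScaleAbs(cv2.resize(f,None,fx=5,fy=5,interpolation=cv2.INTER_CUBIC),alpha=1.2))
E
```

```text
clock: 18.03
ee_pos: [504.9, -4.6, 460.8]
tool_rot: [3.141, -0.067, 0.011]
wrist_force: [0.4, 0.4, 0.2]
grip_width: 0.552
t 18.03 p [504.9  -4.6 460.8] yaw -0.0424 z [ 7.2e-03 -5.0e-04 -1.0e+00] F [0.42 0.38 0.15] g 0.552
```

View pics/w14.png

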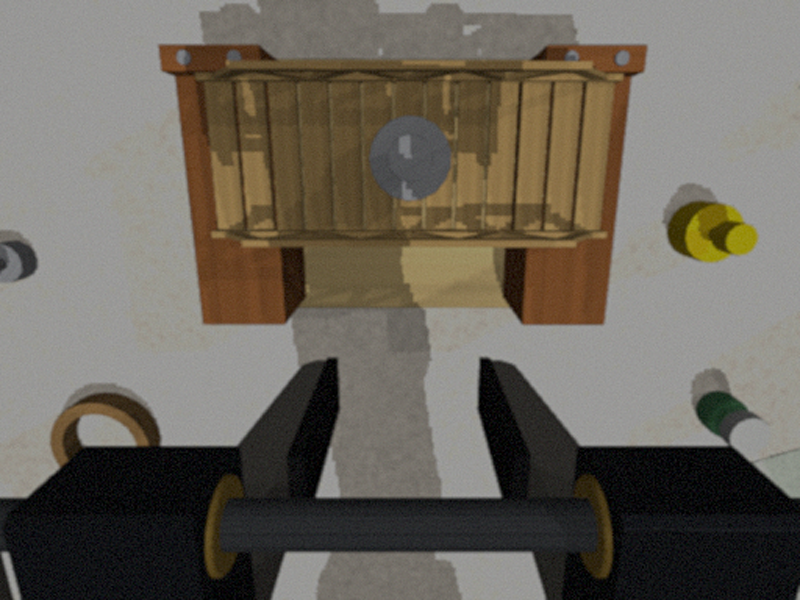

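View pics/s14.png

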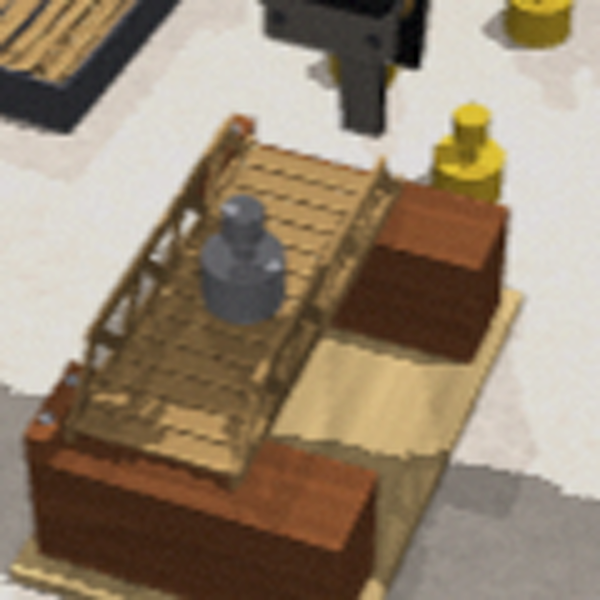

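Run:
```python
from h import *
import pickle
np.set_printoptions(suppress=True,precision=3)
W=pickle.load(open('w14.pkl','rb'));f=W['frame']
a=f[22:62,95:195];b=f[22:62,330:430]
cv2.imwrite('pics/w14z.png',cv2.convertScaleAbs(cv2.resize(np.vstack([a,b]),None,fx=7,fy=7,interpolation=cv2.INTER_CUBIC),alpha=1.5))
w=lambda l:[(x/1.5625,y/1.5625) for x,y in l]
A=[(-90,145,92),(-90,-145,92),(90,145,110),(90,-145,110),(75,145,110),(75,-145,110)]
p,r=fit([(W,A,w([(203,322),(605,322),(160,45),(646,46),(164,72),(643,72)]))],[559,-4,-.04]);print('stand',p)
B=[(-50,130,106),(-50,-130,106),(50,130,106),(50,-130,106),(50,98,144),(50,-98,144),(-50,98,144),(-50,-98,144)]
q,r=fit([(W,B,w([(213,237),(607,237),(196,75),(622,75),(227,63),(592,65),(240,245),(577,244)]))],[585,-8,-.05]);print('bridge',q)
d=q[:2]-p[:2];c,s=np.cos(p[2]),np.sin(p[2]);print('in stand',c*d[0]+s*d[1],-s*d[0]+c*d[1],q[2]-p[2])
print('weight',onz(W,410/1.5625,157/1.5625,134))
```

```text
stand [560.251  -4.212  -0.042]
bridge [584.683  -8.932  -0.042]
in stand 24.610668093189073 -3.6779109862661494 0.0007611611852984118
weight [585.946  -9.299 134.   ]
```

View pics/w14z.png

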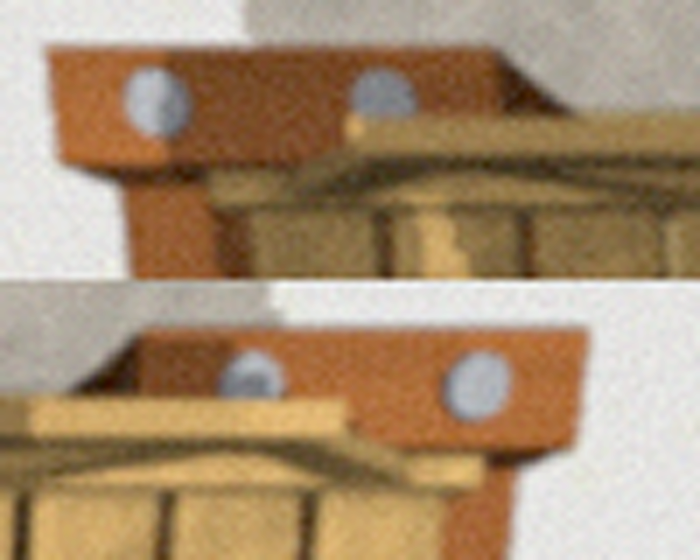

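```bash
python3 -c "
from h import *
from rig import manip
st(); print(manip.finish_job())"
```

```text
t 18.13 p [505.7  -4.6 460.3] yaw -0.0422 z [ 6.4e-03  1.0e-04 -1.0e+00] F [-0.08  0.26 -0.31] g 0.550
the job is handed in; nothing more can be done
None
```

The bridge is flush against both stops, and the larger (grey) steel weight stands upright on the middle of the deck. I handed the job in at 18.1 s, with the gripper clear of everything.

- **Bridge:** I pushed it about 36 mm with the open fingertips, without gripping it. About 6.5 N was the highest sideways force I read, once it was against the stops. Afterwards the wrist-camera fit put it at x = 24.6 mm in the stand's frame (25 is seated), with under 0.001 rad of skew. The close-up shows both ends meeting the stops.
- **Weight:** I set it down in steps of under 1 mm, with no more than about 3 N of upward force read at contact. It ended about 1.3 mm from the measured deck centre, and the side picture shows it standing upright.
- **Disagreement:** The overhead camera placed the weight about 5 mm from where the wrist camera did. I used the wrist camera, and the grasp confirmed it.
- **Not checked:** I took no last overhead picture of everything else on the table. The last wrist and side pictures showed nothing disturbed, and no force reading suggested a touch, but they do not cover the whole table.

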